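# Drop the keg key into the notched neck

### The arm

A 6-joint arm with a two-finger parallel gripper is mounted at the origin on the work surface. World frame = base frame: x ahead of the robot, y to its left, z up, the work surface at z = 0. Lengths are in mm, angles in degrees, forces in N, time in s.
With the tool pointing down it reaches from about 300 to 850 mm from the base axis. Payload 4.2 kg.
Tool frame: the origin (TCP) lies at the centre of the arm's flange, where the gripper is bolted on; the fingertips stand 191 mm ahead of it and the grasp point (between the pads) lies 172 mm ahead of it; z points along the fingers, y is the direction in which the jaws open and shut (so a half turn about z gives the same grasp; the last joint's range is limited). The gripper opens to 91 mm and grips with 3 to 60 N. Pads are 32 mm wide; open, the fingers measure 118 mm over their backs; the gripper's body (76 mm by 178 mm) begins 60 mm behind the grasp point.
Start: joints at [74.255, 18.312, 89.639, -0, 72.044, -1.146], TCP at [144.927, 556.434, 404.776] pointing down, gripper open.
Joint ranges: [-177.97, 177.97], [-48.28, 115.42], [12.27, 149.76], [-77.06, 257.06], [2.81, 150.46], [-146.56, 146.56]. Speed limits (degrees/s): [147.25, 147.25, 180, 180, 180, 180].

### API

Orientations are given as [roll, pitch, yaw] about the fixed x, y, z axes, in that order (R = Rz(yaw) Ry(pitch) Rx(roll)).
In Python, from workcell import status, vision, ticket gives the robot as it stands.
- The arm moves only by the shell command python3 -m jog 'ROWS' [FORCE]. ROWS is JSON, a list of rows, each a list of 7 numbers: the finger opening in m, from 0 to 0.0912, then the shift along the tool's x, y, z in m, then the turn, a rotation vector about the tool's x, y, z in rad. A call has 1 to 12 rows; each row shifts and turns the commanded pose from where the row before left it, along the tool's axes as they then stand; what a row does not reach is not made up. A row lasts 1/8 s, in which the tool goes at most 62.5 mm and 10.7 degrees, less where a joint would pass 70% of its speed; a pose out of reach is approached as far as the arm can. A call with a gripper value outside its range is refused whole. The fingers move at their own pace and stop on an object; FORCE is the grip in N (left out, the last holds). Time passes only in rows, so rows that do not move let the fingers close. It gives the time, the measured TCP pose, the force and the opening at its end, in the units of the state.
- status.state(): the state, without advancing time (a new reading comes with each control period).
- vision.grab_frame(name): name is "side" or "top"; returns a dict with "color" (384x512x3 uint8, blue, green, red), "depth" (384x512 float32, mm along the optical axis (not along the pixel's ray), 0 where there is no reading), "fov_y" (degrees; the focal length in pixels is half the picture's height over the tangent of half this angle, whatever the lens; pixels are square), "cx", "cy" (the principal point, pixels), "pose" (4x4, takes a point from camera to world coordinates). Camera axes: x right, y down, z forward; pixel columns grow to the right and rows downward; lengths in mm; the calibration is good to about 2 mm. A picture is of the moment at which its call begins.
- ticket.job_done(): hands the job in, once; it reports no verdict.
Trained networks look in the newest picture that a camera, given by its name, has taken for a name from the list of things; names that differ only in an ending like _2 or _b are one class to them, and where a whole thing is asked for, a point or a joint stands for the part that bears it (a point fixed in the world has none). Each returns a list of dicts, best first, with "p" (0 to 1); they miss things now and then, are a little off and sometimes report something else, mostly with a low value. They report only what shows in the picture. A call takes as long as a camera call. They do not tell look-alikes from the thing itself.
- vision.find_in(camera, label): "location" ([x, y, z] in mm, in world coordinates, good to about 4 mm: the middle of the surface that is visible of it).
- vision.silhouettes(camera, label): "pixels" (384x512 bool, what is visible of it).
The state is a dict: "time_s": time; "qpos": joint angles; "qvel": joint speeds; "effort": joint torques, N m; "ee_pos": TCP position; "ee_rot": TCP orientation; "force": force on the tool from outside, world axes, zero at the start; "torque": the same for the moment, N m; "gripper_width": finger opening in mm.
Only numpy, scipy, OpenCV 4.12 (cv2) and the standard library are available. Lean on these libraries where they do the work, as an engineer would, in place of code of your own. Each camera call takes 0.05 s, during which the arm holds its last target.

### The job

Take the keg key whose foot has just two lugs (one straight bar) from the walnut rack and set it upright in the bore of the keg neck clamped in the vise, with its lugs resting on the rim, an eighth of a turn or more away from the notches. Keeping it down on the rim, turn it until its lugs come over the notches and it goes down fully home, then let go and leave it standing there. Leave the four-lugged key in its rack.

Things in the scene. Friction and masses are not known exactly. Their poses are not given: they have to be found in the camera images.
- key_mid (a point): Loose two-lug key, 0.3 kg, upright in the rack, 95 mm tall; point on its axis at mid-height. z up, x along the lugs; half turn alike. From the bottom: round foot 32 across, 14 high; lug bar 68 long (x), 12 thick, 14 high, underside 33.5 below the point; stem 14 across; wooden grip 44 long (x), 16 thick (y), 25 high, centre 35 above the point. Lugs show 12 mm past both ends of the grip.
- other_key_mid (a point): The four-lugged key, to be left: same sizes, point and axes as the two-lug key, but its foot has two lug bars crossed at right angles (a plus seen from above). It stands in the rack's other hole.
- neck_rim (a point): Centre of the top rim, 153 mm above the table, of a fixed round metal keg neck, 84 mm across, in the vise (jaw tops 19 mm below the rim). z up; x along two opposite notches, 24 wide, cut from bore out through the wall. Bore 44 across; bore and notches 28 deep, flat floor. key_mid is 33.5 above this with lugs on the rim, 19.5 when home; lugs drop in within about 12 degrees. Half turn alike.
- rack: Fixed walnut block 90 x 240 x 30 mm (x, y, z), origin under its centre. In its top two holes, 41 mm across and 13 deep, at y = -60 and +60 mm; a key's foot stands in each, lugs just clear of the block's top.
There are look-alikes about, which are no part of the job. What is shaped like the part that bears key_mid but blue or purple is not meant.

How it is judged (in metres and radians):
On the way, in this order (a step that is already met when the one before it is completed fails the run):
1. The key stands in the bore with its lugs resting on the rim, well off the notches (horizontal distance between key_mid and neck_rim below 0.015 m and z of key_mid in the frame of neck_rim between 0.029 and 0.039 m and contact force between key and neck above 0.3 N and angle between key_mid's own z axis and vertical below 0.2 rad and angle between the x axis of key_mid and the x axis of neck_rim, either way round above 0.45 rad), for 0.1 s.
2. The key is turned towards the notches while down on the rim (horizontal distance between key_mid and neck_rim below 0.015 m and z of key_mid in the frame of neck_rim between 0.029 and 0.039 m and angle between the x axis of key_mid and the x axis of neck_rim, either way round between 0.23 and 0.44 rad), for 0.02 s.
At the end, for the whole second after the job is handed in: The two-lug key stands in the neck, released and upright (within about 9 degrees), its middle within 12 mm of the neck's axis and no more than 4 mm above its fully home height, its lugs in the notches; the four-lugged key is still in its rack (moved less than 30 mm) (horizontal distance between key_mid and neck_rim below 0.012 m and z of key_mid in the frame of neck_rim between 0.015 and 0.0235 m and angle between key_mid's own z axis and vertical below 0.15 rad and angle between the x axis of key_mid and the x axis of neck_rim, either way round below 0.35 rad and distance of other_key_mid from where it was at the start of the episode below 0.03 m); the robot touches nothing.
It fails at once if the four-lugged key is taken out of or knocked from its place in the rack (distance of other_key_mid from where it was at the start of the episode above 0.03 m).
It also fails if it takes over 38 s, if anything falls off the work surface, if the arm or the gripper's body presses on something with over 40 N, if the wrist force passes 120 N, or if a joint passes its speed limit or range.

## Working session

There is one attempt and no reset: what is moved stays moved. The work goes in short steps, Python scripts to look and compute and a shell command to move; the robot and the scene stay as the last step left them, time stands still between calls to the robot, and variables do not carry over. Pictures are saved under pics/ and viewed, and the job is handed in when it is done.

```bash
ls; mkdir -p pics
python3 - <<'E'
from workcell import status, vision
import cv2, numpy as np
s=status.state(); print(s)
for c in ["side","top"]:
    f=vision.grab_frame(c)
    cv2.imwrite(f"pics/{c}0.png",f["color"]); np.savez(f"pics/{c}0.npz",**f)
    print(c,f["fov_y"],f["cx"],f["cy"],f["pose"].round(3).tolist())
    for l in ["key_mid","other_key_mid","neck_rim","rack"]:
        try: print(l,[(np.round(d["location"],1).tolist(),round(d["p"],2)) for d in vision.find_in(c,l)])
        except Exception as e: print(l,e)
E
```

```text
pics
{'time_s': 0.0, 'qpos': array([ 7.42568516e+01,  1.83514841e+01,  8.97036786e+01,  1.97962403e-04,
        7.20420859e+01, -1.14600669e+00]), 'qvel': array([ 0.00184374,  0.10998644, -0.0029588 ,  0.10904856, -0.08042869,
        0.06009815]), 'effort': array([ 1.69817686e-03, -4.12461770e+01, -2.31981236e+01,  7.30171893e-02,
        4.55566426e-02, -1.50653468e-04]), 'ee_pos': array([144.87129728, 556.29639205, 403.94003881]), 'ee_rot': array([-1.79902775e+02, -2.13317151e-03,  1.65402795e+02]), 'force': array([1.06221646, 0.29500394, 0.42964831]), 'torque': array([-0.04029747, -0.0162949 ,  0.02930653]), 'gripper_width': 91.06043308833206}
side 44.779164566007324 254.68671476843846 195.2035380928169 [[-0.99, -0.112, 0.082, 392.682], [-0.138, 0.765, -0.629, 638.173], [0.008, -0.634, -0.773, 987.441], [0.0, 0.0, 0.0, 1.0]]
key_mid [([386.5, -271.6, 39.9], 0.88), ([386.0, -153.3, 39.4], 0.76), ([533.9, -378.6, 40.3], 0.67), ([559.3, -244.0, 59.1], 0.63)]
other_key_mid [([536.8, -127.6, 43.8], 0.97)]
neck_rim [([544.7, 210.8, 137.5], 0.87)]
rack [([546.1, -152.6, 29.8], 0.88)]
top 55.26127205656708 257.8978218482309 192.79132846118665 [[0.025, -0.98, 0.196, 285.236], [-1.0, -0.026, -0.004, -61.784], [0.009, -0.196, -0.981, 1060.73], [0.0, 0.0, 0.0, 1.0]]
key_mid [([381.0, -269.6, 87.5], 0.79), ([557.9, -246.7, 51.7], 0.65), ([528.5, -374.5, 77.8], 0.47)]
other_key_mid [([531.0, -129.5, 46.5], 0.71)]
neck_rim [([542.1, 195.0, 147.0], 0.85)]
rack [([544.5, -189.4, 29.6], 0.76)]
```

View pics/side0.png

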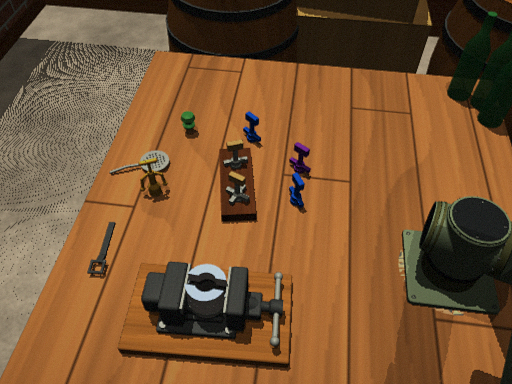

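View pics/top0.png

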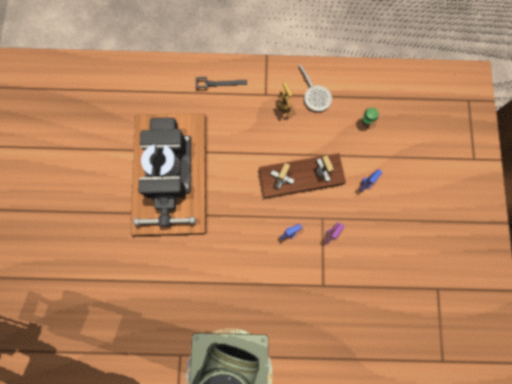

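The side view shows the rack at about (238,185). The two-lug key is in its far hole (~(235,155)) and the plus-footed key is near (238,188). In the top view they are at (324,168) and (282,177). The neck is at (207,283) in the side view and (158,159) in the top view. Next I'll measure poses from the depth.

```bash
cat > h.py <<'E'
import numpy as np, cv2
def cloud(f):
    h,w=f["depth"].shape; fl=h/2/np.tan(np.radians(float(f["fov_y"]))/2)
    v,u=np.mgrid[:h,:w]; z=f["depth"].astype(float)
    P=np.stack([(u-f["cx"])/fl*z,(v-f["cy"])/fl*z,z],-1)
    W=P@f["pose"][:3,:3].T+f["pose"][:3,3]; W[z==0]=np.nan
    return W
def ortho(f,x0,x1,y0,y1,z,s=4):
    # image: rows = x decreasing downward(top = x1), cols = y decreasing rightwards
    fl=f["depth"].shape[0]/2/np.tan(np.radians(float(f["fov_y"]))/2)
    X,Y=np.meshgrid(np.arange(x1,x0,-1/s),np.arange(y1,y0,-1/s),indexing="ij")
    P=np.stack([X,Y,np.full_like(X,z)],-1)
    C=(P-f["pose"][:3,3])@f["pose"][:3,:3]
    u=C[...,0]/C[...,2]*fl+f["cx"]; v=C[...,1]/C[...,2]*fl+f["cy"]
    return cv2.remap(f["color"],u.astype(np.float32),v.astype(np.float32),cv2.INTER_CUBIC)
E
python3 - <<'E'
import numpy as np, cv2
from h import *
for c in ["side","top"]:
    f=dict(np.load(f"pics/{c}0.npz")); W=cloud(f)
    # rack top
    m=(abs(W[...,2]-30)<5)&(W[...,0]>470)&(W[...,0]<620)&(W[...,1]>-340)&(W[...,1]<-40)
    r=cv2.minAreaRect(W[m][:,:2].astype(np.float32)); print(c,"rack",r,m.sum())
    m=(abs(W[...,2]-153)<5)&(abs(W[...,0]-545)<70)&(abs(W[...,1]-205)<70)
    p=W[m]; print(c,"rim",m.sum(),p.min(0),p.max(0),p.mean(0), np.median(p[:,2]))
    (cx,cy),rr=cv2.minEnclosingCircle(p[:,:2].astype(np.float32)); print(cx,cy,rr)
    # grips high
    for n,x,y in [("two",555,-245),("four",535,-128)]:
        m=(W[...,2]>85)&(W[...,2]<130)&(abs(W[...,0]-x)<60)&(abs(W[...,1]-y)<60)
        p=W[m]; print(n,m.sum(),p.mean(0) if m.sum() else None, p[:,2].max() if m.sum() else None)
        if m.sum()>4: print(cv2.minAreaRect(p[:,:2].astype(np.float32)))
    a=ortho(f,440,640,-330,-50,112,2);b=ortho(f,440,640,-330,-50,55,2)
    n=ortho(f,445,645,105,305,153,2)
    cv2.imwrite(f"pics/{c}_rack.png",np.hstack([a]));cv2.imwrite(f"pics/{c}_racklug.png",b);cv2.imwrite(f"pics/{c}_neck.png",n)
A=np.vstack([np.hstack([cv2.imread(f"pics/{c}_racklug.png"),cv2.imread(f"pics/{c}_neck.png")]) for c in ["side","top"]])
A=cv2.resize(A,(720,int(720*A.shape[0]/A.shape[1])));print(A.shape)
cv2.imwrite("pics/m0.png",A)
E
```

```text
side rack ((552.2464599609375, -189.615234375), (89.97674560546875, 242.82521057128906), 11.87698745727539) 1515
side rim 732 [509.1471735  153.27011337 148.00442271] [589.82242304 239.59128273 157.55510932] [548.17111922 198.66115105 152.2792503 ] 152.36867108985228
547.35498046875 196.6072540283203 43.379554748535156
two 160 [ 563.80748432 -244.52951606  103.33320577] 113.29595604027963
((564.3492431640625, -247.70823669433594), (43.562171936035156, 19.335865020751953), 22.31928825378418)
four 174 [ 539.82266713 -127.55085142  103.93963863] 114.51221644622046
((539.6289672851562, -130.43931579589844), (17.980539321899414, 45.07479476928711), 65.9257583618164)
top rack ((551.0161743164062, -191.1637725830078), (91.03201293945312, 240.4261016845703), 11.703524589538574) 1953
top rim 473 [507.814165   153.9551421  148.21518883] [588.37442474 237.03231221 157.92212569] [547.27057246 195.60928812 152.94724504] 152.9556453744342
548.376220703125 195.66163635253906 42.271446228027344
two 125 [ 560.7465631  -248.07639456  108.55795782] 114.89350521824679
((562.597900390625, -249.24461364746094), (44.0705680847168, 16.51152801513672), 23.67064094543457)
four 102 [ 536.13672486 -131.44319596  110.66379514] 116.16756526036329
((538.1475830078125, -132.42201232910156), (15.5765962600708, 43.595191955566406), 65.43113708496094)
(600, 720, 3)
```

View pics/m0.png

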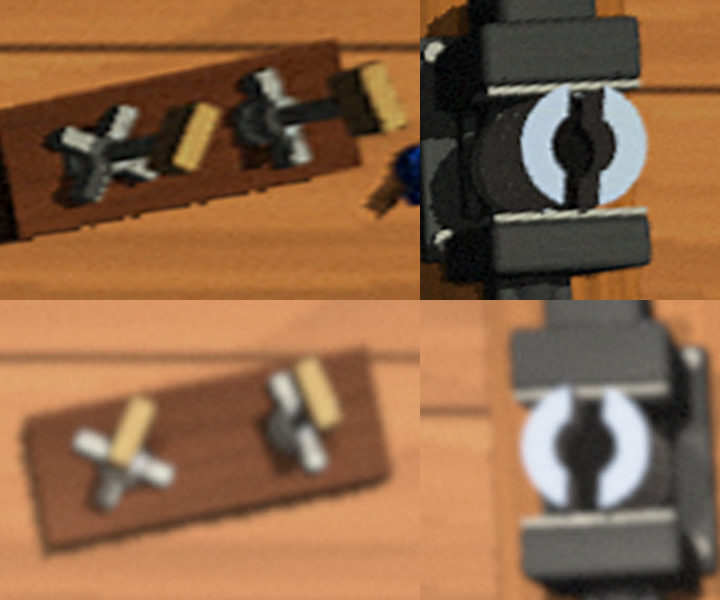

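Run:
```python
import numpy as np, cv2
from h import *
from scipy.optimize import minimize
for c in ["side","top"]:
    f=dict(np.load(f"pics/{c}0.npz")); s=4
    n=ortho(f,490,605,138,255,153,s).astype(float)
    br=n.min(2)
    # bright mask, model fit: annulus minus notches
    X,Y=np.meshgrid(np.arange(605,490,-1/s),np.arange(255,138,-1/s),indexing="ij")
    B=np.clip((br-90)/90,0,1)
    def model(p):
        x,y,a=p; dx=X-x;dy=Y-y;r=np.hypot(dx,dy)
        t=abs(-np.sin(a)*dx+np.cos(a)*dy)
        sg=lambda q:1/(1+np.exp(-q/1.0))
        return sg(42-r)*sg(r-22)*sg(t-12)
    m=lambda p:((B-model(p))**2).mean()
    best=min((minimize(m,[548,196,np.radians(a)],method="Nelder-Mead",options=dict(initial_simplex=[[548,196,np.radians(a)],[553,196,np.radians(a)],[548,201,np.radians(a)],[548,196,np.radians(a+10)]])) for a in (-15,0,15)),key=lambda r:r.fun)
    print(c,best.x[:2],np.degrees(best.x[2]),best.fun)
    # key lug & grip angle by silhouettes colour at grip top plane z=112
    g=ortho(f,530,600,-285,-210,112,s); hsv=cv2.cvtColor(g,cv2.COLOR_BGR2HSV)
    X,Y=np.meshgrid(np.arange(600,530,-1/s),np.arange(-210,-285,-1/s),indexing="ij")
    mk=((g[...,2].astype(int)-g[...,0]>60)&(g[...,1]>150)).astype(np.uint8)
    k,l,st,ce=cv2.connectedComponentsWithStats(mk); 
    for i in range(1,k):
        if st[i,4]>2000:
            q=np.stack([X[l==i],Y[l==i]],1).astype(np.float32); print(cv2.minAreaRect(q),st[i,4]/16)
```

```text
side [548.87921934 195.66813119] -3.0658172473863403 0.03265782492006794
((563.7086181640625, -249.27630615234375), (37.31004333496094, 11.028145790100098), 22.7650089263916) 220.8125
top [547.9846036  195.16648704] -2.169672450971466 0.052123498272730114
((562.2464599609375, -250.8041229248047), (41.01277542114258, 13.921545028686523), 22.833654403686523) 512.0625
```

```bash
python3 -m jog '[[0.07,-0.0338,-0.0374,0,0,0,0],[0.07,-0.0338,-0.0374,0,0,0,0],[0.07,-0.0338,-0.0374,0,0,0,0],[0.07,-0.0338,-0.0374,0,0,0,0],[0.07,-0.0338,-0.0374,0,0,0,0],[0.07,-0.0338,-0.0374,0,0,0,0],[0.07,-0.0338,-0.0374,0,0,0,0],[0.07,-0.0338,-0.0374,0,0,0,0],[0.07,-0.0338,-0.0374,0,0,0,0]]'
```

```text
time_s: 1.62
ee_pos: [354.9, 152.5, 405.1]
ee_rot: [179.9, 0.1, 165.4]
force: [1.2, 0.3, -0.0]
gripper_width: 70.5
```

```bash
python3 -m jog '[[0.07,-0.0337,-0.0374,0,0,0,0],[0.07,-0.0337,-0.0374,0,0,0,0],[0.07,-0.0337,-0.0374,0,0,0,0],[0.07,-0.0337,-0.0374,0,0,0,0],[0.07,-0.0337,-0.0374,0,0,0,0],[0.07,-0.0337,-0.0374,0,0,0,0],[0.07,-0.0337,-0.0374,0,0,0,0],[0.07,-0.0337,-0.0374,0,0,0,0],[0.07,-0.0337,-0.0374,0,0,0,0],[0.07,0,0,0,0,0,0.178],[0.07,0,0,0,0,0,0.178]]'; python3 -m jog '[[0.07,0,0,0,0,0,0.178],[0.07,0,0,0,0,0,0.178],[0.07,0,0,0,0,0,0.178],[0.07,0,0,0,0,0,0.178],[0.07,0,0,0,0,0,0.178],[0.07,0,0,0,0,0,0.178],[0.07,0,0,0,0,0,0.178],[0.07,0,0,0,0,0,0.178],[0.07,0,0,0,0,0,0.178],[0.07,0,0,0,0,0,0.178],[0.07,0,0,0,0,0,0.178],[0.07,0,0,0,0,0,0.178]]'; python3 -m jog '[[0.07,0,0,0,0,0,0]]'
```

```text
time_s: 3.0
ee_pos: [563.3, -249.0, 404.2]
ee_rot: [180.0, -0.0, 144.6]
force: [-1.4, -0.4, -0.2]
gripper_width: 69.9
time_s: 4.5
ee_pos: [563.1, -248.1, 404.7]
ee_rot: [-180.0, -0.0, 22.3]
force: [0.3, 0.3, -0.2]
gripper_width: 70.1
time_s: 4.62
ee_pos: [563.1, -248.2, 404.7]
ee_rot: [-180.0, -0.0, 22.7]
force: [-0.1, 0.7, 0.1]
gripper_width: 70.0
```

```bash
python3 -m jog '[[0.06,0,0.001,0.04,0,0,0],[0.06,0,0,0.04,0,0,0],[0.06,0,0,0.03,0,0,0],[0.06,0,0,0.023,0,0,0],[0.06,0,0,0,0,0,0]]' 20
python3 - <<'E'
from workcell import vision
import cv2
for c in ["side","top"]:
    f=vision.grab_frame(c); im=f["color"]
    x,y=(170,100) if c=="side" else (250,100)
    cv2.imwrite(f"pics/{c}1.png",cv2.resize(im[y:y+130,x:x+160],None,fx=4,fy=4))
E
```

```text
time_s: 5.25
ee_pos: [563.0, -248.8, 269.9]
ee_rot: [-179.8, 0.2, 22.8]
force: [0.0, 0.7, 0.2]
gripper_width: 59.6
```

View pics/side1.png

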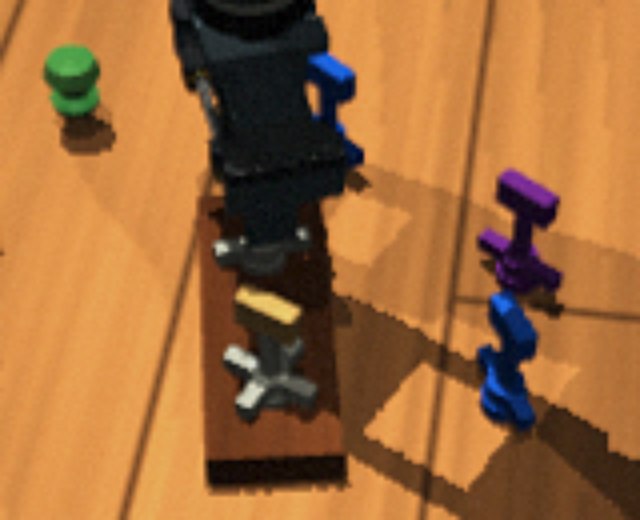

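View pics/top1.png

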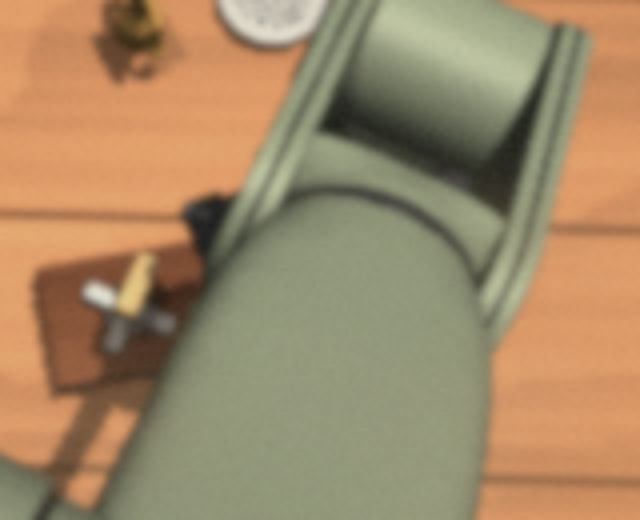

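The side view shows the fingers around the two-lug key (its lugs show below them at about (260,250) in the crop). The plus key is untouched. Closing now.

```bash
python3 -m jog '[[0.0,0,0,0,0,0,0],[0,0,0,0,0,0,0],[0,0,0,0,0,0,0],[0,0,0,0,0,0,0],[0,0,0,0,0,0,0],[0,0,0,0,0,0,0]]' 30
```

```text
time_s: 6.1
ee_pos: [563.6, -249.1, 271.8]
ee_rot: [180.0, -0.0, 22.6]
force: [-0.7, -0.3, 1.5]
gripper_width: 16.3
```

```bash
python3 -m jog '[[0,0,0,-0.02,0,0,0],[0,0,0,-0.04,0,0,0],[0,0,0,-0.045,0,0,0],[0,0,0,-0.045,0,0,0],[0,0,0,-0.03,0,0,0],[0,0,0,-0.01,0,0,0],[0,0,0,0,0,0,0]]'
python3 - <<'E'
from workcell import vision
import cv2
f=vision.grab_frame("side"); im=f["color"]
x,y=(150,50); 
cv2.imwrite(f"pics/side2.png",cv2.resize(im[y:y+180,x:x+200],None,fx=3,fy=3))
E
```

```text
time_s: 6.98
ee_pos: [563.5, -249.0, 460.9]
ee_rot: [-179.9, 0.0, 22.6]
force: [0.4, -0.3, -3.6]
gripper_width: 16.0
```

View pics/side2.png

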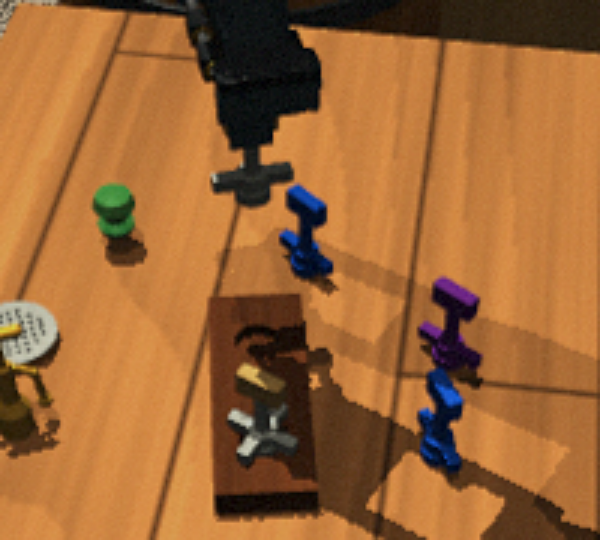

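The two-lug key hangs upright in the gripper at crop (252,180), and the plus key is still in its hole. Carrying it to the neck.

```bash
python3 -m jog '[[0,0.008,-0.0212,0,0,0,0],[0,0.0157,-0.0416,0,0,0,0],[0,0.0157,-0.0416,0,0,0,0],[0,0.0157,-0.0416,0,0,0,0],[0,0.0157,-0.0416,0,0,0,0],[0,0.0157,-0.0416,0,0,0,0],[0,0.0157,-0.0416,0,0,0,0],[0,0.0157,-0.0416,0,0,0,0],[0,0.0157,-0.0416,0,0,0,0],[0,0.0157,-0.0416,0,0,0,0],[0,0.0078,-0.0204,0,0,0,0],[0,0,0,0,0,0,-0.12]]'; python3 -m jog '[[0,0,0,0,0,0,-0.12],[0,0,0,0,0,0,-0.12],[0,0,0,0,0,0,-0.12],[0,0,0,0,0,0,0],[0,0,0,0,0,0,0]]'
python3 - <<'E'
from workcell import vision
import cv2, numpy as np
for c in ["side","top"]:
    f=vision.grab_frame(c); im=f["color"]; np.savez(f"pics/{c}3.npz",**f)
    x,y=(110,170) if c=="side" else (80,80)
    cv2.imwrite(f"pics/{c}3.png",cv2.resize(im[y:y+180,x:x+200],None,fx=3,fy=3))
E
```

```text
time_s: 8.52
ee_pos: [547.9, 197.3, 460.6]
ee_rot: [-180.0, 0.1, 29.8]
force: [-0.4, -1.2, -2.9]
gripper_width: 16.0
time_s: 9.15
ee_pos: [548.4, 195.3, 461.4]
ee_rot: [-180.0, 0.0, 50.0]
force: [0.3, 1.1, -3.5]
gripper_width: 16.1
```

View pics/side3.png

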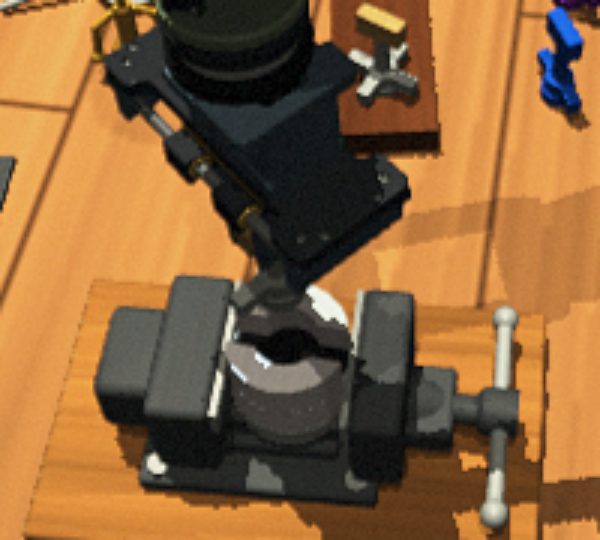

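View pics/top3.png

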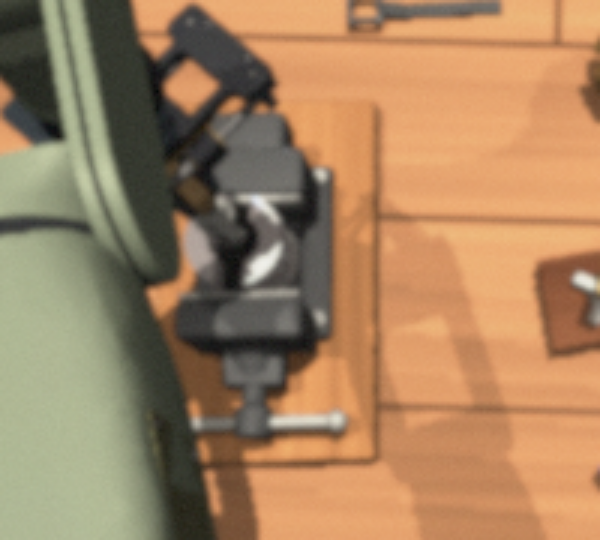

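The key is over the neck with its bar about 53° from the notches. Next I'll lower it and watch the force.

```bash
python3 -m jog '[[0,0,0,0.02,0,0,0],[0,0,0,0.025,0,0,0],[0,0,0,0.01,0,0,0],[0,0,0,0.005,0,0,0],[0,0,0,0.004,0,0,0],[0,0,0,0,0,0,0]]';  python3 -m jog '[[0,0,0,0.002,0,0,0],[0,0,0,0,0,0,0]]'
```

```text
time_s: 10.0
ee_pos: [548.6, 195.4, 398.1]
ee_rot: [180.0, -0.0, 50.1]
force: [0.7, -0.1, -1.9]
gripper_width: 15.5
time_s: 10.25
ee_pos: [548.5, 195.3, 395.9]
ee_rot: [180.0, -0.0, 50.1]
force: [-0.4, -0.3, -2.9]
gripper_width: 15.7
```

```bash
python3 -m jog '[[0,0,0,0.001,0,0,0],[0,0,0,0,0,0,0]]';  python3 -m jog '[[0,0,0,0.001,0,0,0],[0,0,0,0,0,0,0]]';python3 -m jog '[[0,0,0,0.001,0,0,0],[0,0,0,0,0,0,0]]'
```

```text
time_s: 10.5
ee_pos: [548.5, 195.3, 394.7]
ee_rot: [-180.0, 0.0, 50.1]
force: [-0.3, -0.1, -2.1]
gripper_width: 15.9
time_s: 10.75
ee_pos: [548.6, 195.4, 393.8]
ee_rot: [180.0, -0.0, 50.1]
force: [-1.4, -0.3, -1.9]
gripper_width: 15.6
time_s: 11.0
ee_pos: [548.5, 195.3, 393.7]
ee_rot: [180.0, -0.1, 50.1]
force: [-1.8, 0.1, 4.9]
gripper_width: 15.8
```

```bash
python3 -m jog '[[0,0,0,0.0003,0,0,0],[0,0,0,0,0,0,0],[0,0,0,0,0,0,0]]'; python3 -m jog '[[0,0,0,0,0,0,0.05],[0,0,0,0,0,0,0.06],[0,0,0,0,0,0,0.06],[0,0,0,0,0,0,0.06],[0,0,0,0,0,0,0.06],[0,0,0,0,0,0,0]]'
python3 - <<'E'
from workcell import vision
import cv2, numpy as np
for c in ["side"]:
    f=vision.grab_frame(c); im=f["color"]; np.savez(f"pics/{c}4.npz",**f)
    x,y=(150,210)
    cv2.imwrite(f"pics/{c}4.png",cv2.resize(im[y:y+120,x:x+120],None,fx=5,fy=5))
E
```

```text
time_s: 11.38
ee_pos: [548.4, 195.3, 393.8]
ee_rot: [180.0, -0.1, 50.1]
force: [-2.0, -0.7, 6.2]
gripper_width: 15.8
time_s: 12.12
ee_pos: [549.4, 194.7, 393.8]
ee_rot: [179.8, -0.2, 33.6]
force: [2.6, -2.8, 5.7]
gripper_width: 15.7
```

View pics/side4.png

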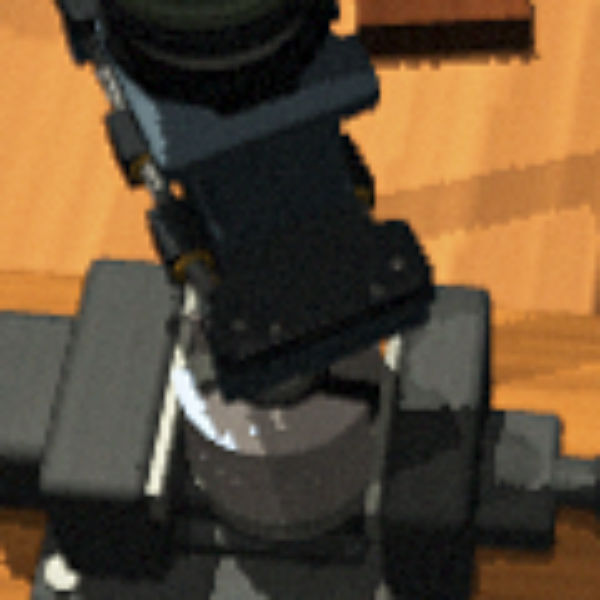

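The lugs are on the rim with about 6–9 N of contact. The bar is about 36° off the notches, and I'm turning on.

```bash
python3 -m jog '[[0,0,0,0,0,0,0.05],[0,0,0,0,0,0,0.06],[0,0,0,0,0,0,0.06],[0,0,0,0,0,0,0.06],[0,0,0,0,0,0,0.05],[0,0,0,0,0,0,0],[0,0,0,0,0,0,0]]'
```

```text
time_s: 13.05
ee_pos: [549.1, 195.0, 393.7]
ee_rot: [179.9, -0.2, 17.5]
force: [0.8, -1.8, 6.3]
gripper_width: 15.6
```

```bash
python3 -m jog '[[0,0,0,0,0,0,0.04],[0,0,0,0,0,0,0.04],[0,0,0,0,0,0,0.05],[0,0,0,0,0,0,0.05],[0,0,0,0,0,0,0.05],[0,0,0,0,0,0,0.05],[0,0,0,0,0,0,0.05],[0,0,0,0,0,0,0.02],[0,0,0,0,0,0,0],[0,0,0,0,0,0,0]]'
```

```text
time_s: 14.3
ee_pos: [548.5, 195.4, 392.2]
ee_rot: [-180.0, 0.0, -2.6]
force: [0.5, 0.2, -2.1]
gripper_width: 16.1
```

It has aligned: z dropped 1.5 mm and the contact force went away. Now lowering it home.

```bash
python3 -m jog '[[0,0,0,0.003,0,0,0],[0,0,0,0.003,0,0,0],[0,0,0,0.003,0,0,0],[0,0,0,0.002,0,0,0],[0,0,0,0,0,0,0]]';python3 -m jog '[[0,0,0,0.0015,0,0,0],[0,0,0,0,0,0,0]]'
```

```text
time_s: 14.92
ee_pos: [548.5, 195.3, 381.2]
ee_rot: [180.0, 0.0, -2.6]
force: [0.0, -0.0, -3.3]
gripper_width: 16.0
time_s: 15.18
ee_pos: [548.5, 195.3, 379.9]
ee_rot: [-180.0, 0.0, -2.6]
force: [-1.1, 0.5, -2.8]
gripper_width: 15.9
```

```bash
python3 -m jog '[[0,0,0,0.0007,0,0,0],[0,0,0,0,0,0,0]]';python3 -m jog '[[0,0,0,0.0006,0,0,0],[0,0,0,0,0,0,0]]'
```

```text
time_s: 15.42
ee_pos: [548.5, 195.3, 379.8]
ee_rot: [-180.0, -0.0, -2.6]
force: [-1.3, 0.5, 0.8]
gripper_width: 15.9
time_s: 15.68
ee_pos: [548.4, 195.3, 379.8]
ee_rot: [-180.0, -0.1, -2.6]
force: [-1.4, -0.7, 5.7]
gripper_width: 15.9
```

The key seated at exactly 14 mm below the rim contact. Releasing and retreating.

```bash
python3 -m jog '[[0.05,0,0,-0.001,0,0,0],[0.05,0,0,0,0,0,0],[0.05,0,0,0,0,0,0],[0.05,0,0,0,0,0,0]]'; python3 -m jog '[[0.05,0,0,-0.01,0,0,0],[0.05,0,0,-0.02,0,0,0],[0.05,0,0,-0.04,0,0,0],[0.05,0,0,-0.05,0,0,0],[0.05,0,0,-0.03,0,0,0]]';  python3 -m jog '[[0.05,-0.04,0,0,0,0,0],[0.05,-0.05,0,0,0,0,0],[0.05,-0.05,0,0,0,0,0],[0.05,-0.03,0,0,0,0,0],[0.05,0,0,0,0,0,0]]'
python3 - <<'E'
from workcell import vision,status
import cv2, numpy as np
from h import *
for c in ["side","top"]:
    f=vision.grab_frame(c); im=f["color"]; np.savez(f"pics/{c}5.npz",**f)
    x,y=(110,170) if c=="side" else (80,80)
    cv2.imwrite(f"pics/{c}5.png",cv2.resize(im[y:y+180,x:x+200],None,fx=3,fy=3))
    W=cloud(f); m=(W[...,2]>195)&(W[...,2]<235)&(abs(W[...,0]-548)<45)&(abs(W[...,1]-195)<45); p=W[m]
    if len(p)>5: print(c,len(p),p.mean(0),np.percentile(p[:,2],[50,95]),cv2.minAreaRect(p[:,:2].astype(np.float32)))
    m=(W[...,2]>85)&(W[...,2]<130)&(abs(W[...,0]-535)<60)&(abs(W[...,1]+128)<60); print("four",m.sum(),W[m].mean(0))
print(status.state()["force"],status.state()["time_s"])
E
```

```text
time_s: 16.18
ee_pos: [548.6, 195.4, 379.5]
ee_rot: [-180.0, 0.0, -2.6]
force: [0.1, 1.0, 0.6]
gripper_width: 49.4
time_s: 16.8
ee_pos: [548.2, 195.2, 533.4]
ee_rot: [-179.9, -0.3, -2.6]
force: [0.6, 1.2, -0.2]
gripper_width: 49.9
time_s: 17.42
ee_pos: [376.9, 202.8, 531.1]
ee_rot: [-179.9, -0.1, -2.5]
force: [0.9, 0.3, -0.6]
gripper_width: 49.7
side 288 [546.71582852 200.51450102 213.96086411] [217.55626511 220.77147725] ((547.865234375, 197.4579315185547), (16.951261520385742, 44.524131774902344), 89.48887634277344)
four 172 [ 539.7772456  -127.35434562  104.39006021]
top 169 [545.06101838 194.25768575 216.10711642] [218.68928426 222.28769821] ((547.0216064453125, 195.9517364501953), (16.68028450012207, 44.14011001586914), 88.50469207763672)
four 104 [ 536.24371968 -131.62205957  110.61484912]
[0.05271307 0.47518228 0.05926053] 17.525
```

View pics/side5.png

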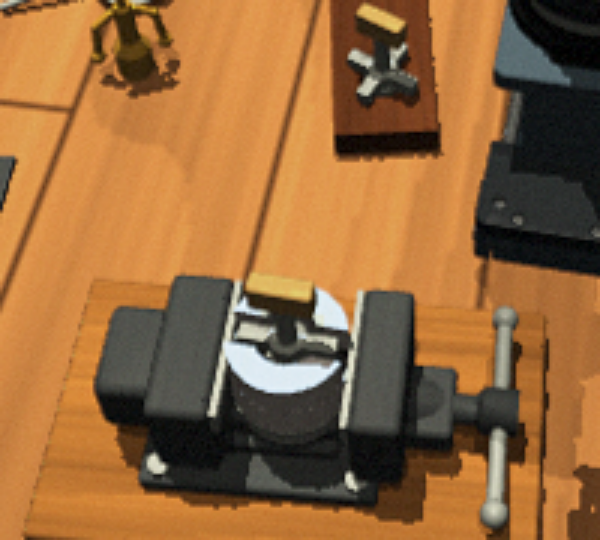

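View pics/top5.png

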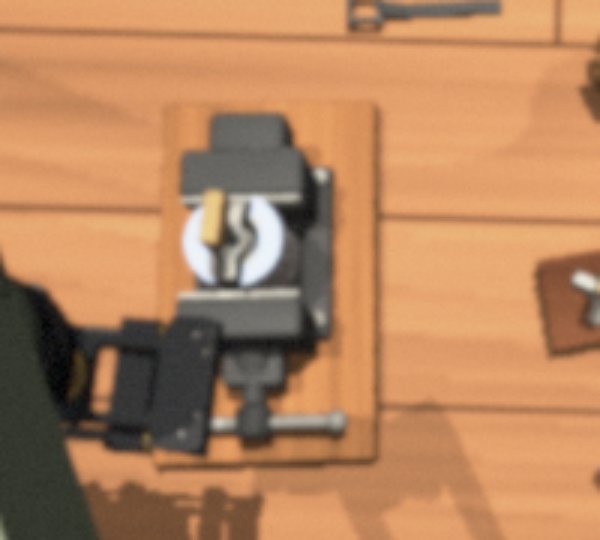

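Both views show the key upright and home. Its lugs are in the notches (side crop (290,335)), its top is at about 220 mm, and the gripper is clear. The four-lug key has not moved, so I'm handing in.

```bash
python3 -c "
from workcell import ticket; print(ticket.job_done())"
```

```text
the job is handed in; nothing more can be done
None
```

I took the two-lug key from the rack and lowered it into the neck bore about 53° off the notches. Its lugs met the rim at TCP z 393.8, with roughly 6–9 N of contact. I turned it while pressing down until it dropped into line, lowered it 14.0 mm to the floor, released it and backed away. I handed in at about 17.5 s of the 38 s allowed.

The last checks agreed, and none failed:
- **Key position:** it stands upright within about 2 mm of the neck axis, and its top is about 220 mm up, which matches fully home.
- **Lugs:** the pictures show them in the notches, and the depth fit puts the bar within about 2° of the notch line.
- **Four-lugged key:** it is still in its rack, less than 1 mm from where the first pictures had it.
- **Gripper:** it is clear of everything, with the force reading close to zero.

The hand-in gave no verdict, so I can't confirm the intermediate steps were accepted beyond these readings.

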